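Release a clamped bracket (left-hand thread) and put it in the tote

ROBOT

A 7-joint arm with a two-finger parallel gripper is mounted at the origin on the work surface. World frame = base frame: x ahead of the robot, y to its left, z up, the work surface at z = 0. Lengths are in m, angles in rad, forces in N, time in s.
With the tool pointing down it reaches from about 0.4 to 0.85 m from the base axis. Payload 4.5 kg.
Tool frame: the origin (TCP) lies on the centre line of the jaws, within the pads' length; the fingertips stand 25 mm ahead of it and the grasp point (between the pads) lies 6 mm ahead of it; z points along the fingers, y is the direction in which the jaws open and shut (so a half turn about z gives the same grasp; the last joint's range is limited). The gripper opens to 88 mm and grips with 3 to 60 N. Pads are 18 mm wide; open, the fingers measure 123 mm over their backs; the gripper's body (75 mm by 187 mm) begins 45 mm behind the grasp point.
Start: joints at [-1.232, 0.689, -0.195, 1.565, 0.157, 0.902, -0.215], TCP at [0.188, 0.596, 0.264] pointing down, gripper open.
Joint ranges: [-3.01, 3.01], [-0.46, 2.08], [-1.47, 1.51], [0.13, 2.56], [-1, 4.14], [0.04, 2.09], [-2.66, 2.66]. Speed limits (rad/s): [2.57, 2.57, 3.14, 3.14, 3.14, 3.14, 3.14].

INTERFACE

Orientations are given as a unit quaternion [x, y, z, w].
In Python, from plant import r, eyes gives the robot as it stands.
- The arm moves only by the tool servo_tool, never from a script. Its argument "deltas" is a list of rows, each an object of numbers: "dx", "dy", "dz": the shift along the tool's x, y, z in units of 60 mm (1.0 is 60 mm); "ax", "ay", "az": the turn, a rotation vector about the tool's x, y, z in units of 6 degrees (1.0 is 6 degrees); "hand": the finger opening in mm, from 0 to 88.1. A call has 1 to 10 rows; each row is the pose to reach, as a shift and turn from the pose commanded when the call began, along the tool's axes at that moment; what a row does not reach only later rows make up. A row lasts 1/8 s, in which the tool goes at most 62.5 mm and 10.7 degrees, less where a joint would pass 70% of its speed; a pose out of reach is approached as far as the arm can. A call with a gripper value outside its range is refused whole. The fingers move at their own pace and stop on an object; "newtons" is the grip in N (left out, the last holds). Time passes only in rows, so rows that repeat a pose let the fingers close. It gives the time, the measured TCP pose, the force and the opening at its end, in the units of the state.
- r.get_state(): the state, without advancing time (a new reading comes with each control period).
- eyes.snapshot(name): name is "side" or "top"; returns (picture, depth): 480x640x3 uint8, red, green, blue; 480x640 float32, m along the optical axis (not along the pixel's ray), 0 where there is no reading.
- eyes.camera_model(name): a dict with "fx", "fy", "cx", "cy" (pixels), "pose" (4x4, takes a point from camera to world coordinates). Camera axes: x right, y up, looking along -z (the intrinsics and any distortion apply to the point x, -y, -z); pixel columns grow to the right and rows downward; lengths in m; the calibration is good to about 2 mm. A picture is of the moment at which its call begins. camera_model takes no time and is no camera call.
- r.finish_job(): hands the job in, once; it reports no verdict.
The state is a dict: "clock": time; "q": joint angles; "qd": joint speeds; "joint_torque": joint torques, N m; "tool_pos": TCP position; "eef_rot": TCP orientation; "contact_force": force on the tool from outside, world axes, zero at the start; "moment": the same for the moment, N m; "opening": opening from 0.0 (shut) to 1.0 (fully open).
Only numpy, scipy, OpenCV 4.12 (cv2) and the standard library are available. Lean on these libraries where they do the work, as an engineer would, in place of code of your own. Each camera call takes 0.05 s, during which the arm holds its last target.

TASK

The slotted bracket is held in the clamping fixture by a lever nut with a left-hand thread, so it loosens clockwise seen from above. With closed fingers gently push the upright grip of the lever round (push it, do not squeeze it) until you feel it come up against its open stop, and do not force it against either stop. Then draw the bracket out along its guides and set it down upright inside the large blue tote, leaving the lever open and the other things on the bench alone.

Things in the scene. Friction and masses are not known exactly. Their poses are not given: they have to be found in the camera images.
- fixture: Dark steel clamping fixture, bolted down. Base plate 20 mm thick, 120 mm wide, from x = -100 to +70 mm. Origin on the bench under the axis of a threaded post (12 mm diameter, top 75 mm up), z up. A bracket lies on the plate between two guide rails along x (inner faces at y = +-34 mm, tops 32 mm up, from x = -65 to +55 mm) and is drawn out towards the open side, -x.
- nut (a point): Fixed point on the post axis, 65 mm up, axes as the fixture's: top of the lever nut's hub (42 mm diameter). Left-hand thread: clockwise from above loosens and raises it, 12 mm per turn. Travel 3.0 rad from tight to open stop; it starts 0.1 to 1.6 rad from tight, so 1.4 to 2.9 rad remain. Below it a sprung foot (38 mm diameter) presses the bracket until 1.7 rad from tight.
- lever_grip (a point): Centre of the lever's upright round black grip (20 mm diameter, 59 to 114 mm above the bench, 80 mm from the post axis). x points outward from the post axis, z up. The flat arm to the hub is 38 to 60 mm up. Friction resists pushing with 5 to 6 N all the way; at either stop the force climbs 8 N per mm; over 30 N on the lever is forcing, and so is gripping it. It stays where it is left.
- lever_sweep (a point): Fixed point over the middle of the lever's sweep, 80 mm from the post axis on the fixture's +x side, 87 mm up, axes as the fixture's. Seen from the post axis, angles from +x counter-clockwise: the lever starts somewhere between -15 and 135 degrees, swings clockwise over this point, and its open stop lies somewhere between -95 and -31 degrees. The stops cannot be seen, only felt.
- bracket_flange (a point): Centre of the upright flange of the loose bare-metal angle bracket (about 300 g). Flange 5 mm thick along x, 60 mm wide along y, 42 mm high from the bracket's underside (the point is 21 mm above that). It starts 79.5 mm in front (-x) of the post axis, underside 20 mm above the bench, axes as the fixture's. The bracket's base plate, 5 mm thick, reaches 102 mm in +x from here.
- bracket_slot (a point): Point on the same bracket's underside, 79.5 mm in +x from the flange: in the slot (16 mm wide, 30 mm long, open at the +x end) that stands round the post at the start. To come clear of foot and hub the bracket must slide at least 45 mm along the fixture's -x before it is lifted; with the lever open there are about 2 mm of play above its plate.
- tote_in (a point): Centre of the inner floor of the large blue open plastic tote, fixed, floor 5 mm above the bench: outside 240 (x) x 190 (y) x 65 mm high, walls and floor 5 mm thick; x along its long side, z up. It and the fixture may change sides.
- oil_mid (a point): Middle of a white bottle (48 mm diameter, 120 mm tall) on the bench; leave alone.
- spare_mid (a point): A smaller angle bracket without slot (70 x 50 x 40 mm) on the bench beyond the work, middle of its base plate; leave alone.
- brush_grip (a point): Handle of a hand brush lying on the bench at the side; leave alone.
There are look-alikes about, which are no part of the job. What is shaped like the part that bears bracket_flange but red is not meant. Of the things that look like the fixture, take the one that is farthest to the robot's right at the start.

How it is judged:
By the outcome, as a careful person would: the job done as asked, in the order asked, and still so for the second after the job is handed in, with the robot touching nothing.
It also fails if it takes over 72 s, if anything falls off the work surface, if the arm or the gripper's body presses on something with over 40 N, if the wrist force passes 120 N, or if a joint passes its speed limit or range.

## Working session

There is one attempt and no reset: what is moved stays moved. The work goes in short steps, Python scripts to look and compute and a tool call to move; the robot and the scene stay as the last step left them, time stands still between calls to the robot, and variables do not carry over. Pictures are saved under pics/ and viewed, and the job is handed in when it is done.

Besides the shell and the picture viewer there is one more tool, called after "Request:" by a JSON object that holds its "method" and its "body", one argument or row to a line. servo_tool: Moves the arm, as the interface text tells. Its arguments: {"type":"object","properties":{"deltas":{"type":"array","items":{"type":"object","properties":{"dx":{"type":"number"},"dy":{"type":"number"},"dz":{"type":"number"},"ax":{"type":"number"},"ay":{"type":"number"},"az":{"type":"number"},"hand":{"type":"number"}}}},"newtons":{"type":"number"}},"required":["deltas"]}

```bash
mkdir -p pics; ls; python3 - <<'E'
from plant import r, eyes
import cv2, numpy as np
s=r.get_state()
print({k:np.round(v,4).tolist() for k,v in s.items()})
for n in("side","top"):
    p,d=eyes.snapshot(n); cv2.imwrite(f"pics/{n}0.png",p[...,::-1]); np.save(f"pics/{n}0.npy",d); np.save(f"pics/{n}0c.npy",p)
    m=eyes.camera_model(n); print(n,{k:np.round(v,4).tolist() if k!='x' else 0 for k,v in m.items() if not isinstance(v,str)})
E
```

```text
pics
{'clock': 0.0, 'q': [-1.2322, 0.69, -0.1945, 1.5664, 0.1573, 0.9025, -0.2151], 'qd': [0.0004, -0.001, 0.0015, 0.0007, 0.0014, 0.0006, 0.0001], 'joint_torque': [0.0019, -52.7578, -1.2664, -15.3423, -0.0526, 0.0064, 0.0002], 'tool_pos': [0.1874, 0.5956, 0.2629], 'eef_rot': [0.1518, 0.9884, -0.0009, -0.0001], 'contact_force': [0.2767, 0.2639, -0.1933], 'moment': [0.0811, -0.0366, 0.0282], 'opening': 1.0028}
side {'fx': 602.2642, 'fy': 602.2642, 'cx': 312.4135, 'cy': 245.2891, 'pose': [[0.9011, 0.2667, -0.3418, 0.0531], [-0.4335, 0.546, -0.7169, -1.2265], [-0.0046, 0.7942, 0.6077, 1.1083], [0.0, 0.0, 0.0, 1.0]]}
top {'fx': 571.1835, 'fy': 571.1835, 'cx': 316.8255, 'cy': 234.1493, 'pose': [[0.0241, 0.9948, -0.0993, 0.4966], [-0.9997, 0.0243, 0.0004, 0.0123], [0.0028, 0.0993, 0.9951, 1.4297], [0.0, 0.0, 0.0, 1.0]]}
```

View pics/side0.png

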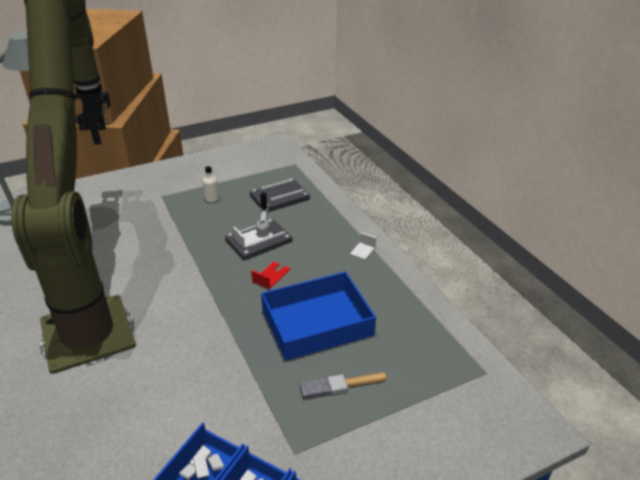

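View pics/top0.png

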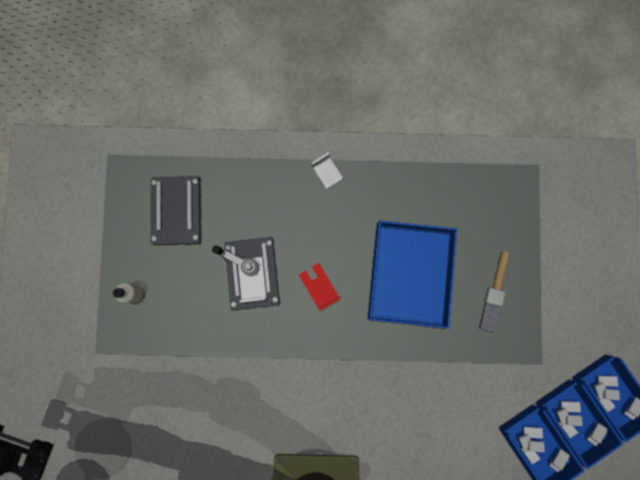

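The top view shows the fixture at about (252,273), with the lever grip up-left at (218,250) and the bracket flange at the bottom near (253,298). The empty look-alike is at (176,210), the red bracket at (320,287) and the tote at (413,274). Next I'll zoom in and measure.

```bash
cat > h.py <<'E'
import numpy as np, cv2
from plant import r, eyes
def pt(m,u,v,z):
    P=np.array(m["pose"]); d=P[:3,:3]@np.array([(u-m["cx"])/m["fx"],-(v-m["cy"])/m["fy"],-1.]); o=P[:3,3]
    return o+d*(z-o[2])/d[2]
def px(m,X):
    P=np.array(m["pose"]); c=P[:3,:3].T@(np.asarray(X)-P[:3,3]); return np.array([m["cx"]+m["fx"]*c[0]/-c[2], m["cy"]+m["fy"]*c[1]/c[2]])
def dep(m,u,v,d):
    P=np.array(m["pose"]); return P[:3,:3]@(d*np.array([(u-m["cx"])/m["fx"],-(v-m["cy"])/m["fy"],-1.]))+P[:3,3]
def snap(n,name,box=None,k=5):
    p,d=eyes.snapshot(n); save(p,name,box,k); return p,d
def save(p,name,box=None,k=5):
    q=p
    if box: u0,v0,u1,v1=box; q=cv2.resize(p[v0:v1,u0:u1],None,fx=k,fy=k,interpolation=cv2.INTER_CUBIC)
    cv2.imwrite("pics/"+name,q[...,::-1])
E
python3 - <<'E'
from h import *
p=np.load("pics/top0c.npy");save(p,"t0z.png",(190,220,310,320),6)
p=np.load("pics/side0c.npy");save(p,"s0z.png",(210,180,310,270),7)
m=eyes.camera_model("top"); print([k for k in m])
p=np.load("pics/top0c.npy").astype(int); d=np.load("pics/top0.npy")
print(p[273,190:300,:].mean(1).round().tolist())
# blue tote
b=((p[...,2]-p[...,0]>50)).astype(np.uint8); b[:, 480:]=0
c=max(cv2.findContours(b,0,2)[0],key=cv2.contourArea); print("tote",cv2.minAreaRect(c)); 
for q in cv2.boxPoints(cv2.minAreaRect(c)): print(pt(m,*q,0.065).round(4))
for q in [(250,265),(253,290),(254,305),(218,250),(413,274),(320,287)]: print(q,dep(m,*q,d[q[1],q[0]]).round(4))
E
```

```text
['fx', 'fy', 'cx', 'cy', 'pose']
[107.0, 107.0, 106.0, 106.0, 106.0, 108.0, 107.0, 107.0, 107.0, 107.0, 108.0, 107.0, 108.0, 108.0, 107.0, 108.0, 107.0, 107.0, 108.0, 108.0, 107.0, 108.0, 108.0, 108.0, 108.0, 108.0, 108.0, 108.0, 108.0, 108.0, 109.0, 109.0, 108.0, 109.0, 109.0, 109.0, 104.0, 85.0, 73.0, 72.0, 72.0, 69.0, 80.0, 115.0, 152.0, 164.0, 144.0, 103.0, 109.0, 163.0, 187.0, 191.0, 183.0, 164.0, 137.0, 116.0, 104.0, 105.0, 106.0, 104.0, 100.0, 97.0, 94.0, 89.0, 88.0, 93.0, 104.0, 129.0, 168.0, 187.0, 190.0, 190.0, 182.0, 145.0, 117.0, 146.0, 168.0, 163.0, 120.0, 76.0, 68.0, 72.0, 73.0, 74.0, 72.0, 61.0, 66.0, 87.0, 104.0, 109.0, 110.0, 110.0, 110.0, 109.0, 110.0, 109.0, 109.0, 109.0, 110.0, 110.0, 109.0, 109.0, 109.0, 110.0, 109.0, 109.0, 110.0, 109.0, 106.0, 104.0]
tote ((413.184326171875, 274.065185546875), (80.96697235107422, 101.06649780273438), 5.440331935882568)
[ 0.4304 -0.1145  0.065 ]
[ 0.6708 -0.1339  0.065 ]
[ 0.6569 -0.3281  0.065 ]
[ 0.417  -0.3053  0.065 ]
(250, 265) [0.5547 0.1688 0.0702]
(253, 290) [0.4957 0.1647 0.0229]
(254, 305) [0.4591 0.1619 0.0144]
(218, 250) [0.5851 0.2375 0.1213]
(413, 274) [ 0.5451 -0.2308  0.0014]
(320, 287) [0.5071 0.0006 0.0047]
```

```bash
ls pics
```

```text
s0z.png
side0.npy
side0.png
side0c.npy
t0z.png
top0.npy
top0.png
top0c.npy
```

View pics/t0z.png

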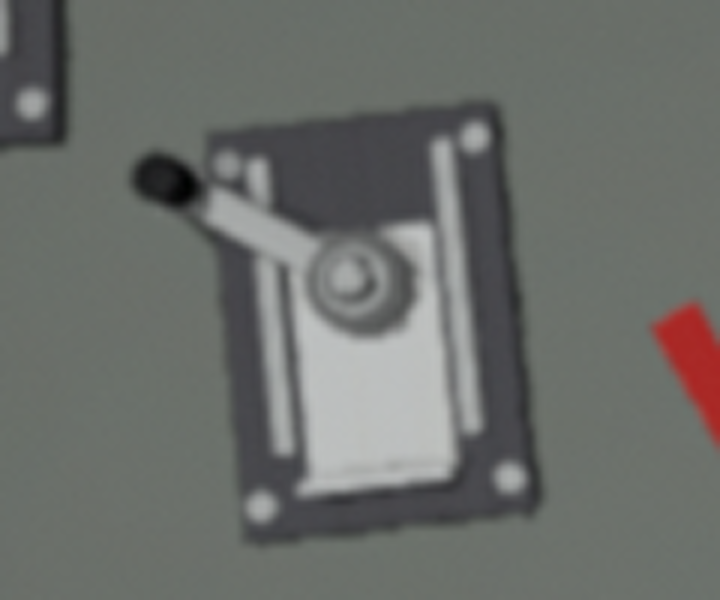

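View pics/s0z.png

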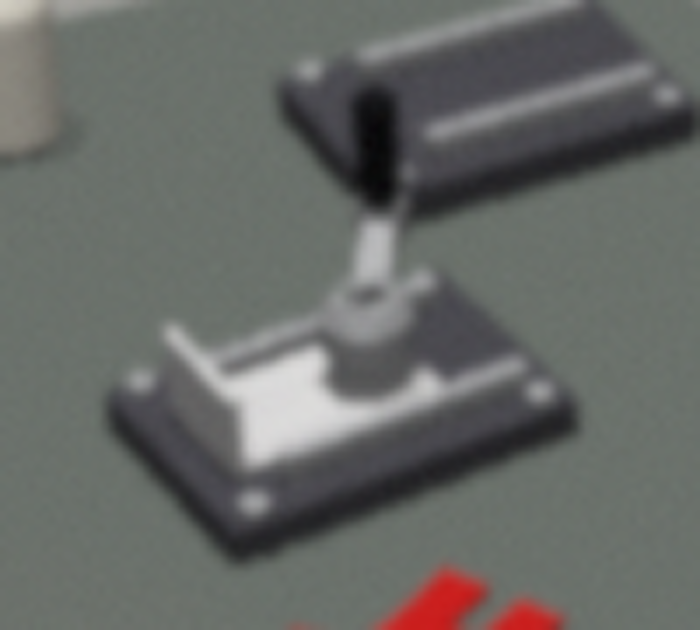

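```bash
python3 - <<'E'
from h import *
m=eyes.camera_model("top"); s=eyes.camera_model("side")
T=lambda x,y,z: pt(m,(x+.5)/6-.5+190,(y+.5)/6-.5+220,z)
S=lambda x,y,z: pt(s,(x+.5)/7-.5+210,(y+.5)/7-.5+180,z)
c=[T(x,y,.02) for x,y in[(207,133),(493,103),(540,512),(245,543)]]
for q in c: print(q.round(4))
TL,TR,BR,BL=c
print("yaw", [np.degrees(np.arctan2(*(a-b)[1::-1])).round(2) for a,b in((TL,BL),(TR,BR))], np.degrees(np.arctan2(*(TL-TR)[1::-1]))-90,np.degrees(np.arctan2(*(BL-BR)[1::-1]))-90, [np.linalg.norm(a-b).round(4) for a,b in((TL,BL),(TR,BR),(TL,TR),(BL,BR))])
th=np.arctan2(*((TL-BL)+(TR-BR))[1::-1]); ctr=sum(c)/4; print("origin from plate",(ctr+.015*np.array([np.cos(th),np.sin(th),0])).round(4), np.degrees(th))
print("post top",T(350,277,.075).round(4)); print("side post",S(372,291,.075).round(4))
print("grip top",T(158,178,.114).round(4), "side grip top",S(376,93,.114).round(4))
print("flange top ends",T(300,490,.062).round(4),T(455,470,.062).round(4), "side",S(170,330,.062).round(4),S(240,405,.062).round(4))
print("rails",[T(*q,.032).round(4).tolist() for q in((258,160),(284,455),(442,140),(472,432))])
# side plate corners
print("side plate",[S(*q,.02).round(4).tolist() for q in((112,400),(235,545),(578,410),(430,270))])
E
```

```text
[0.6128 0.2408 0.02  ]
[0.6281 0.1232 0.02  ]
[0.4609 0.0987 0.02  ]
[0.4455 0.2186 0.02  ]
yaw [np.float64(7.57), np.float64(8.35)] 7.4167791530350655 7.337135505391217 [np.float64(0.1688), np.float64(0.169), np.float64(0.1185), np.float64(0.1208)]
origin from plate [0.5517 0.1724 0.02  ] 7.958314447719686
post top [0.5526 0.1731 0.075 ]
side post [0.5525 0.1642 0.075 ]
grip top [0.5872 0.2437 0.114 ] side grip top [0.5917 0.2511 0.114 ]
flange top ends [0.4684 0.1914 0.062 ] [0.4777 0.1303 0.062 ] side [0.4706 0.1927 0.062 ] [0.4786 0.1293 0.062 ]
rails [[0.6013, 0.2176, 0.032], [0.4817, 0.2024, 0.032], [0.6113, 0.1427, 0.032], [0.4928, 0.1265, 0.032]]
side plate [[0.4471, 0.2115, 0.02], [0.4596, 0.0933, 0.02], [0.6256, 0.1162, 0.02], [0.6088, 0.242, 0.02]]
```

```bash
cat >> h.py <<'E'
from scipy.spatial.transform import Rotation as R
def go(x,y,z,head,s=None):
    "deltas from measured pose to TCP x,y,z pointing down with tool y heading (deg)"
    s=s or r.get_state(); Q=R.from_quat(s["eef_rot"])
    h=np.radians(head); Y=np.array([np.cos(h),np.sin(h),0]); Z=np.array([0,0,-1.]); X=np.cross(Y,Z)
    Tn=R.from_matrix(np.c_[X,Y,Z])
    d=Q.inv().apply(np.array([x,y,z])-s["tool_pos"])/.06
    a=np.degrees((Q.inv()*Tn).as_rotvec())/6
    print("d",d.round(3),"a",a.round(3))
def st():
    s=r.get_state(); Y=R.from_quat(s["eef_rot"]).apply([0,1,0]); Z=R.from_quat(s["eef_rot"]).apply([0,0,1])
    print(round(s["clock"],2),"pos",np.round(s["tool_pos"],4),"yhead",np.degrees(np.arctan2(Y[1],Y[0])).round(2),"z",Z.round(3),"F",np.round(s["contact_force"],1),"q",np.round(s["q"],2),"op",round(s["opening"],3)); return s
E
python3 - <<'E'
from h import *
st(); go(.5567,.2587,.22,63.9)
E
```

```text
0.1 pos [0.1874 0.5957 0.263 ] yhead 72.54 z [-0.    -0.002 -1.   ] F [-0.   0.7 -0.4] q [-1.23  0.69 -0.19  1.57  0.16  0.9  -0.22] op 1.005
d [-7.556 -3.51   0.723] a [-0.016  0.002  1.44 ]
```

Request:
{"method": "servo_tool", "body": {
  "deltas": [
    {"dx":-0.8,"dy":-0.35,"dz":0.05,"az":0.15,"hand":0},
    {"dx":-1.6,"dy":-0.7,"dz":0.1,"az":0.3,"hand":0},
    {"dx":-2.4,"dy":-1.1,"dz":0.2,"az":0.45,"hand":0},
    {"dx":-3.2,"dy":-1.45,"dz":0.3,"az":0.6,"hand":0},
    {"dx":-4.0,"dy":-1.85,"dz":0.4,"az":0.75,"hand":0},
    {"dx":-4.8,"dy":-2.2,"dz":0.45,"az":0.9,"hand":0},
    {"dx":-5.6,"dy":-2.6,"dz":0.5,"az":1.05,"hand":0},
    {"dx":-6.4,"dy":-2.95,"dz":0.6,"az":1.2,"hand":0},
    {"dx":-7.1,"dy":-3.3,"dz":0.7,"az":1.35,"hand":0},
    {"dx":-7.55,"dy":-3.5,"dz":0.72,"az":1.44,"hand":0}
  ],
  "newtons": 20
}}

```text
schema error: expected keys dx, dy, dz, ax, ay, az, hand
```

Request:
{"method": "servo_tool", "body": {
  "deltas": [
    {"hand":0},
    {"hand":0},
    {"hand":0},
    {"hand":0}
  ]
}}

```text
schema error: expected keys dx, dy, dz, ax, ay, az, hand
```

```bash
python3 - <<'E'
from h import *
st(); go(.5567,.2587,.102,63.9)
E
```

```text
0.1 pos [0.1874 0.5957 0.263 ] yhead 72.54 z [-0.    -0.002 -1.   ] F [-0.   0.7 -0.4] q [-1.23  0.69 -0.19  1.57  0.16  0.9  -0.22] op 1.005
d [-7.556 -3.506  2.69 ] a [-0.016  0.002  1.44 ]
```

All keys are required in every row.

Request:
{"method": "servo_tool", "body": {
  "deltas": [
    {"dx":-0.8,"dy":-0.35,"dz":0.05,"ax":0,"ay":0,"az":0.15,"hand":0},
    {"dx":-1.6,"dy":-0.7,"dz":0.1,"ax":0,"ay":0,"az":0.3,"hand":0},
    {"dx":-2.4,"dy":-1.1,"dz":0.2,"ax":0,"ay":0,"az":0.45,"hand":0},
    {"dx":-3.2,"dy":-1.45,"dz":0.3,"ax":0,"ay":0,"az":0.6,"hand":0},
    {"dx":-4.0,"dy":-1.85,"dz":0.4,"ax":0,"ay":0,"az":0.75,"hand":0},
    {"dx":-4.8,"dy":-2.2,"dz":0.45,"ax":0,"ay":0,"az":0.9,"hand":0},
    {"dx":-5.6,"dy":-2.6,"dz":0.5,"ax":0,"ay":0,"az":1.05,"hand":0},
    {"dx":-6.4,"dy":-2.95,"dz":0.6,"ax":0,"ay":0,"az":1.2,"hand":0},
    {"dx":-7.1,"dy":-3.3,"dz":0.7,"ax":0,"ay":0,"az":1.35,"hand":0},
    {"dx":-7.55,"dy":-3.5,"dz":0.72,"ax":0,"ay":0,"az":1.44,"hand":0}
  ],
  "newtons": 20
}}

```text
clock: 1.35
tool_pos: [0.5581, 0.2568, 0.2196]
eef_rot: [0.228, 0.974, -0.001, -0.0]
contact_force: [0.0, 0.5, 0.1]
opening: -0.0
```

Request:
{"method": "servo_tool", "body": {
  "deltas": [
    {"dx":0,"dy":0,"dz":0,"ax":0,"ay":0,"az":0,"hand":0},
    {"dx":0,"dy":0,"dz":0,"ax":0,"ay":0,"az":0,"hand":0},
    {"dx":0,"dy":0,"dz":0,"ax":0,"ay":0,"az":0,"hand":0},
    {"dx":0,"dy":0,"dz":0,"ax":0,"ay":0,"az":0,"hand":0}
  ]
}}

```text
clock: 1.85
tool_pos: [0.5558, 0.2612, 0.2207]
eef_rot: [0.225, 0.974, 0.0, -0.0]
contact_force: [0.4, -0.2, 0.4]
opening: 0.005
```

```bash
python3 - <<'E'
from h import *
st(); go(.5567,.2587,.102,63.9)
snap("top","t1.png",(190,200,310,300),6)
snap("side","s1.png",(210,130,330,230),6)
E
```

```text
1.85 pos [0.5558 0.2612 0.2207] yhead 64.02 z [-0.     0.001 -1.   ] F [ 0.4 -0.2  0.4] q [-0.4   0.73 -0.21  1.64  0.19  0.79  0.43] op 0.005
d [-0.033 -0.032  1.978] a [ 0.004 -0.005  0.02 ]
```

View pics/s1.png

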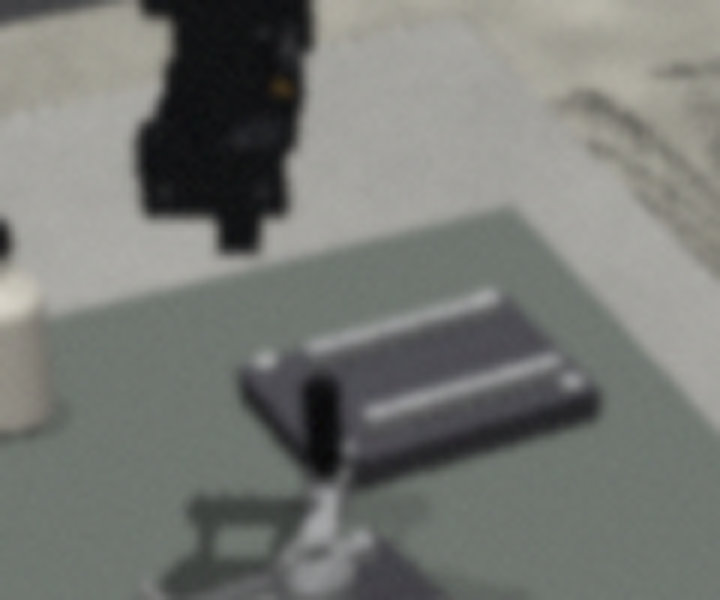

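Request:
{"method": "servo_tool", "body": {
  "deltas": [
    {"dx":0,"dy":0,"dz":0.5,"ax":0,"ay":0,"az":0,"hand":0},
    {"dx":0,"dy":0,"dz":1.0,"ax":0,"ay":0,"az":0,"hand":0},
    {"dx":0,"dy":0,"dz":1.5,"ax":0,"ay":0,"az":0,"hand":0},
    {"dx":0,"dy":0,"dz":1.95,"ax":0,"ay":0,"az":0,"hand":0},
    {"dx":0,"dy":0,"dz":1.98,"ax":0,"ay":0,"az":0,"hand":0},
    {"dx":0,"dy":0,"dz":1.98,"ax":0,"ay":0,"az":0,"hand":0}
  ]
}}

```text
clock: 2.7
tool_pos: [0.557, 0.2604, 0.1025]
eef_rot: [0.226, 0.974, 0.0, 0.0]
contact_force: [0.4, -0.2, 0.6]
opening: 0.004
```

```bash
python3 - <<'E'
from h import *
st(); O=np.array([.552,.1725])
# constant-arc delta for the tool whose TCP is 19 mm ccw-tangent of grip
def arc(deg,off):
    p=np.array([off,.080]) # tool (x,y) of TCP relative to post, x=ccw tangent,y=radial
    t=np.radians(deg) # clockwise turn: tool +z
    Rm=np.array([[np.cos(t),-np.sin(t)],[np.sin(t),np.cos(t)]])
    return ((Rm@p-p)/.06).round(4)
for a in (1.5,3,6,9,12,18,24,30,36,42,48,54,60): print(a,a/6,arc(a,.019))
snap("side","s2.png",(210,150,330,250),6); snap("top","t2.png",(170,190,310,300),5)
E
```

```text
2.7 pos [0.557  0.2604 0.1025] yhead 63.91 z [ 0.001  0.001 -1.   ] F [ 0.4 -0.2  0.6] q [-0.42  0.89 -0.16  1.71  0.24  0.55  0.38] op 0.004
1.5 0.25 [-0.035   0.0078]
3 0.5 [-0.0702  0.0147]
6 1.0 [-0.1411  0.0258]
9 1.5 [-0.2125  0.0331]
12 2.0 [-0.2841  0.0367]
18 3.0 [-0.4275  0.0326]
24 4.0 [-0.5697  0.0135]
30 5.0 [-0.7091 -0.0203]
36 6.0 [-0.8442 -0.0685]
42 7.0 [-0.9735 -0.1306]
48 8.0 [-1.0956 -0.2058]
54 9.0 [-1.2092 -0.2934]
60 10.0 [-1.313  -0.3924]
```

View pics/s2.png

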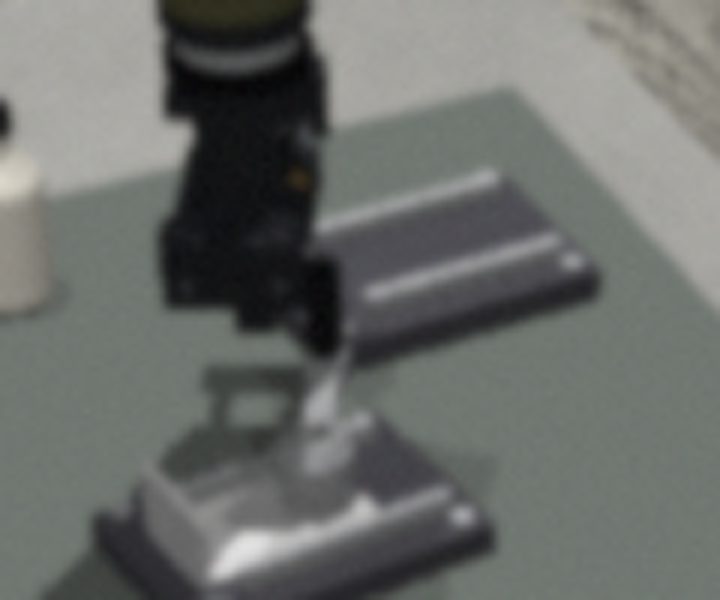

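View pics/t2.png

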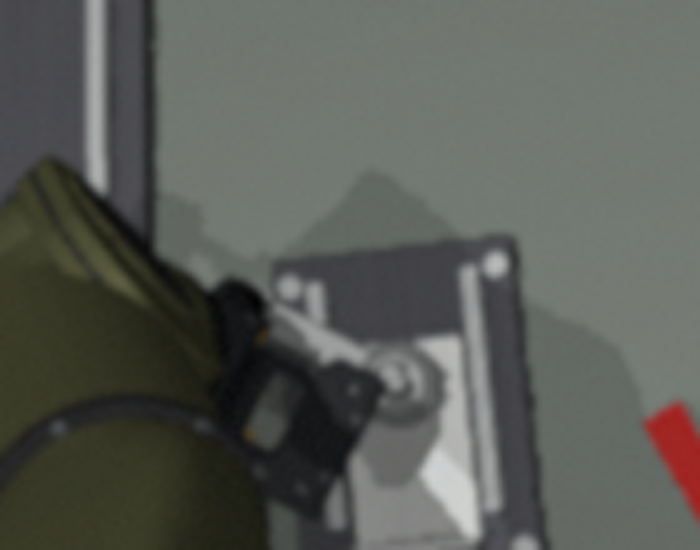

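The fingers are down just behind the grip, on its counter-clockwise side, and touching nothing. Next I'll close the gap gently.

Request:
{"method": "servo_tool", "body": {
  "deltas": [
    {"dx":-0.1,"dy":0,"dz":0,"ax":0,"ay":0,"az":0,"hand":0},
    {"dx":-0.16,"dy":0,"dz":0,"ax":0,"ay":0,"az":0,"hand":0},
    {"dx":-0.2,"dy":0,"dz":0,"ax":0,"ay":0,"az":0,"hand":0},
    {"dx":-0.22,"dy":0,"dz":0,"ax":0,"ay":0,"az":0,"hand":0}
  ]
}}

```text
clock: 3.3
tool_pos: [0.5687, 0.254, 0.1017]
eef_rot: [0.226, 0.974, 0.0, 0.0]
contact_force: [1.2, 0.6, -0.2]
opening: 0.004
```

Request:
{"method": "servo_tool", "body": {
  "deltas": [
    {"dx":-0.02,"dy":0,"dz":0,"ax":0,"ay":0,"az":0,"hand":0},
    {"dx":-0.04,"dy":0,"dz":0,"ax":0,"ay":0,"az":0,"hand":0}
  ]
}}

```text
clock: 3.55
tool_pos: [0.5706, 0.2532, 0.1017]
eef_rot: [0.226, 0.974, 0.0, -0.0]
contact_force: [-1.7, 0.1, 0.2]
opening: 0.003
```

Request:
{"method": "servo_tool", "body": {
  "deltas": [
    {"dx":-0.02,"dy":0,"dz":0,"ax":0,"ay":0,"az":0,"hand":0},
    {"dx":-0.04,"dy":0,"dz":0,"ax":0,"ay":0,"az":0,"hand":0}
  ]
}}

```text
clock: 3.8
tool_pos: [0.5715, 0.2529, 0.1015]
eef_rot: [0.225, 0.974, 0.0, -0.001]
contact_force: [-4.4, 1.5, 1.3]
opening: 0.005
```

Contact is felt at about 4 N, so I'll start the arc.

Request:
{"method": "servo_tool", "body": {
  "deltas": [
    {"dx":-0.07,"dy":0.015,"dz":0,"ax":0,"ay":0,"az":0.5,"hand":0},
    {"dx":-0.14,"dy":0.026,"dz":0,"ax":0,"ay":0,"az":1.0,"hand":0},
    {"dx":-0.21,"dy":0.033,"dz":0,"ax":0,"ay":0,"az":1.5,"hand":0},
    {"dx":-0.284,"dy":0.037,"dz":0,"ax":0,"ay":0,"az":2.0,"hand":0}
  ]
}}

```text
clock: 4.3
tool_pos: [0.5872, 0.2477, 0.1015]
eef_rot: [0.327, 0.945, -0.0, -0.002]
contact_force: [-3.9, 2.6, 2.2]
opening: 0.004
```

```bash
cat >> h.py <<'E'
O=np.array([.552,.1725])
def arcst():
    s=st(); p=s["tool_pos"][:2]-O; h=np.arctan2(*R.from_quat(s["eef_rot"]).apply([0,1,0])[1::-1])
    rad=np.array([np.cos(h),np.sin(h)]); tan=np.array([-np.sin(h),np.cos(h)])
    print("radial",(p@rad*1000).round(1),"tang",(p@tan*1000).round(1),"F rad/tan",(s["contact_force"][:2]@rad).round(1),(s["contact_force"][:2]@tan).round(1),"fixture angle",np.degrees(h).round(1)-7.7)
E
python3 -c "
from h import *
arcst()"
```

```text
4.3 pos [0.5872 0.2477 0.1015] yhead 51.86 z [-0.004  0.001 -1.   ] F [-3.9  2.6  2.2] q [-0.4   0.92 -0.12  1.64  0.17  0.6   0.28] op 0.004
radial 80.8 tang 18.8 F rad/tan -0.4 4.7 fixture angle 44.199999999999996
```

Request:
{"method": "servo_tool", "body": {
  "deltas": [
    {"dx":-0.07,"dy":0.015,"dz":0,"ax":0,"ay":0,"az":0.5,"hand":0},
    {"dx":-0.14,"dy":0.026,"dz":0,"ax":0,"ay":0,"az":1.0,"hand":0},
    {"dx":-0.2125,"dy":0.033,"dz":0,"ax":0,"ay":0,"az":1.5,"hand":0},
    {"dx":-0.284,"dy":0.037,"dz":0,"ax":0,"ay":0,"az":2.0,"hand":0},
    {"dx":-0.356,"dy":0.036,"dz":0,"ax":0,"ay":0,"az":2.5,"hand":0},
    {"dx":-0.4275,"dy":0.033,"dz":0,"ax":0,"ay":0,"az":3.0,"hand":0},
    {"dx":-0.499,"dy":0.024,"dz":0,"ax":0,"ay":0,"az":3.5,"hand":0},
    {"dx":-0.57,"dy":0.0135,"dz":0,"ax":0,"ay":0,"az":4.0,"hand":0}
  ]
}}

```text
clock: 5.3
tool_pos: [0.6145, 0.2277, 0.1016]
eef_rot: [0.516, 0.857, -0.0, -0.002]
contact_force: [-5.0, 2.8, 2.6]
opening: 0.002
```

Request:
{"method": "servo_tool", "body": {
  "deltas": [
    {"dx":-0.07,"dy":0.015,"dz":0,"ax":0,"ay":0,"az":0.5,"hand":0},
    {"dx":-0.14,"dy":0.026,"dz":0,"ax":0,"ay":0,"az":1.0,"hand":0},
    {"dx":-0.2125,"dy":0.033,"dz":0,"ax":0,"ay":0,"az":1.5,"hand":0},
    {"dx":-0.284,"dy":0.037,"dz":0,"ax":0,"ay":0,"az":2.0,"hand":0},
    {"dx":-0.356,"dy":0.036,"dz":0,"ax":0,"ay":0,"az":2.5,"hand":0},
    {"dx":-0.4275,"dy":0.033,"dz":0,"ax":0,"ay":0,"az":3.0,"hand":0},
    {"dx":-0.499,"dy":0.024,"dz":0,"ax":0,"ay":0,"az":3.5,"hand":0},
    {"dx":-0.57,"dy":0.0135,"dz":0,"ax":0,"ay":0,"az":4.0,"hand":0}
  ]
}}

```text
clock: 6.3
tool_pos: [0.6319, 0.1991, 0.1018]
eef_rot: [0.683, 0.731, 0.001, -0.002]
contact_force: [-3.7, 5.2, 2.4]
opening: 0.002
```

```bash
python3 -c "
from h import *
arcst()"
```

```text
6.3 pos [0.6319 0.1991 0.1018] yhead 3.9 z [-0.002  0.004 -1.   ] F [-3.7  5.2  2.4] q [-0.41  0.94  0.08  1.56 -0.11  0.64 -0.21] op 0.002
radial 81.5 tang 21.1 F rad/tan -3.3 5.5 fixture angle -3.8000000000000003
```

Request:
{"method": "servo_tool", "body": {
  "deltas": [
    {"dx":-0.07,"dy":0.01,"dz":0,"ax":0,"ay":0,"az":0.5,"hand":0},
    {"dx":-0.14,"dy":0.016,"dz":0,"ax":0,"ay":0,"az":1.0,"hand":0},
    {"dx":-0.2125,"dy":0.02,"dz":0,"ax":0,"ay":0,"az":1.5,"hand":0},
    {"dx":-0.284,"dy":0.02,"dz":0,"ax":0,"ay":0,"az":2.0,"hand":0},
    {"dx":-0.356,"dy":0.02,"dz":0,"ax":0,"ay":0,"az":2.5,"hand":0},
    {"dx":-0.4275,"dy":0.015,"dz":0,"ax":0,"ay":0,"az":3.0,"hand":0}
  ]
}}

```text
clock: 7.05
tool_pos: [0.6363, 0.1741, 0.1024]
eef_rot: [0.788, 0.615, 0.002, -0.001]
contact_force: [-0.9, 6.3, 2.4]
opening: 0.004
```

```bash
python3 -c "
from h import *
arcst()"
```

```text
7.05 pos [0.6363 0.1741 0.1024] yhead -14.09 z [ 0.001  0.005 -1.   ] F [-0.9  6.3  2.4] q [-0.41  0.94  0.15  1.58 -0.21  0.63 -0.4 ] op 0.004
radial 81.4 tang 22.1 F rad/tan -2.4 5.9 fixture angle -21.8
```

Request:
{"method": "servo_tool", "body": {
  "deltas": [
    {"dx":-0.07,"dy":0.01,"dz":0,"ax":0,"ay":0,"az":0.5,"hand":0},
    {"dx":-0.14,"dy":0.018,"dz":0,"ax":0,"ay":0,"az":1.0,"hand":0},
    {"dx":-0.175,"dy":0.02,"dz":0,"ax":0,"ay":0,"az":1.25,"hand":0}
  ]
}}

```text
clock: 7.42
tool_pos: [0.6358, 0.1633, 0.1027]
eef_rot: [0.827, 0.562, 0.003, -0.001]
contact_force: [0.4, 5.4, 3.0]
opening: 0.004
```

Request:
{"method": "servo_tool", "body": {
  "deltas": [
    {"dx":-0.02,"dy":0.003,"dz":0,"ax":0,"ay":0,"az":0.13,"hand":0},
    {"dx":-0.035,"dy":0.006,"dz":0,"ax":0,"ay":0,"az":0.25,"hand":0}
  ]
}}

```text
clock: 7.68
tool_pos: [0.6355, 0.1614, 0.1027]
eef_rot: [0.834, 0.552, 0.003, -0.001]
contact_force: [0.8, 5.9, 2.8]
opening: 0.005
```

Request:
{"method": "servo_tool", "body": {
  "deltas": [
    {"dx":-0.02,"dy":0.003,"dz":0,"ax":0,"ay":0,"az":0.13,"hand":0},
    {"dx":-0.035,"dy":0.006,"dz":0,"ax":0,"ay":0,"az":0.25,"hand":0}
  ]
}}

```text
clock: 7.92
tool_pos: [0.6352, 0.1593, 0.1028]
eef_rot: [0.841, 0.541, 0.003, -0.001]
contact_force: [0.4, 5.4, 3.1]
opening: 0.004
```

```bash
python3 -c "
from h import *
arcst()"
```

```text
7.92 pos [0.6352 0.1593 0.1028] yhead -24.52 z [ 0.004  0.005 -1.   ] F [0.4 5.4 3.1] q [-0.42  0.94  0.19  1.6  -0.28  0.62 -0.5 ] op 0.004
radial 81.2 tang 22.6 F rad/tan -1.9 5.1 fixture angle -32.2
```

Request:
{"method": "servo_tool", "body": {
  "deltas": [
    {"dx":-0.02,"dy":0.003,"dz":0,"ax":0,"ay":0,"az":0.12,"hand":0},
    {"dx":-0.035,"dy":0.006,"dz":0,"ax":0,"ay":0,"az":0.23,"hand":0}
  ]
}}

```text
clock: 8.18
tool_pos: [0.6349, 0.1572, 0.1029]
eef_rot: [0.848, 0.531, 0.003, -0.001]
contact_force: [1.8, 5.2, 2.8]
opening: 0.003
```

Request:
{"method": "servo_tool", "body": {
  "deltas": [
    {"dx":-0.02,"dy":0.003,"dz":0,"ax":0,"ay":0,"az":0.12,"hand":0},
    {"dx":-0.035,"dy":0.006,"dz":0,"ax":0,"ay":0,"az":0.23,"hand":0}
  ]
}}

```text
clock: 8.43
tool_pos: [0.6344, 0.1551, 0.1029]
eef_rot: [0.854, 0.52, 0.003, -0.001]
contact_force: [1.8, 5.2, 3.5]
opening: 0.006
```

Request:
{"method": "servo_tool", "body": {
  "deltas": [
    {"dx":-0.02,"dy":0.003,"dz":0,"ax":0,"ay":0,"az":0.14,"hand":0},
    {"dx":-0.042,"dy":0.007,"dz":0,"ax":0,"ay":0,"az":0.28,"hand":0}
  ]
}}

```text
clock: 8.68
tool_pos: [0.6339, 0.1527, 0.103]
eef_rot: [0.861, 0.508, 0.003, -0.001]
contact_force: [-0.3, 4.4, 2.4]
opening: 0.005
```

Request:
{"method": "servo_tool", "body": {
  "deltas": [
    {"dx":-0.02,"dy":0.003,"dz":0,"ax":0,"ay":0,"az":0.14,"hand":0},
    {"dx":-0.042,"dy":0.007,"dz":0,"ax":0,"ay":0,"az":0.28,"hand":0}
  ]
}}

```text
clock: 8.93
tool_pos: [0.6332, 0.1502, 0.1031]
eef_rot: [0.869, 0.495, 0.004, -0.0]
contact_force: [2.0, 5.7, 3.7]
opening: 0.005
```

Request:
{"method": "servo_tool", "body": {
  "deltas": [
    {"dx":-0.02,"dy":0.003,"dz":0,"ax":0,"ay":0,"az":0.14,"hand":0},
    {"dx":-0.042,"dy":0.007,"dz":0,"ax":0,"ay":0,"az":0.28,"hand":0}
  ]
}}

```text
clock: 9.18
tool_pos: [0.6325, 0.1477, 0.1031]
eef_rot: [0.876, 0.482, 0.004, -0.0]
contact_force: [2.3, 4.9, 3.4]
opening: 0.003
```

Request:
{"method": "servo_tool", "body": {
  "deltas": [
    {"dx":-0.02,"dy":0.003,"dz":0,"ax":0,"ay":0,"az":0.14,"hand":0},
    {"dx":-0.042,"dy":0.007,"dz":0,"ax":0,"ay":0,"az":0.28,"hand":0}
  ]
}}

```text
clock: 9.43
tool_pos: [0.6317, 0.1452, 0.1032]
eef_rot: [0.883, 0.469, 0.004, -0.0]
contact_force: [2.6, 5.2, 3.2]
opening: 0.01
```

Request:
{"method": "servo_tool", "body": {
  "deltas": [
    {"dx":-0.02,"dy":0.003,"dz":0,"ax":0,"ay":0,"az":0.14,"hand":0},
    {"dx":-0.042,"dy":0.007,"dz":0,"ax":0,"ay":0,"az":0.28,"hand":0}
  ]
}}

```text
clock: 9.68
tool_pos: [0.6308, 0.1428, 0.1032]
eef_rot: [0.89, 0.456, 0.004, -0.0]
contact_force: [2.2, 4.2, 3.5]
opening: 0.005
```

Request:
{"method": "servo_tool", "body": {
  "deltas": [
    {"dx":-0.02,"dy":0.003,"dz":0,"ax":0,"ay":0,"az":0.14,"hand":0},
    {"dx":-0.042,"dy":0.007,"dz":0,"ax":0,"ay":0,"az":0.28,"hand":0}
  ]
}}

```text
clock: 9.93
tool_pos: [0.6298, 0.1404, 0.1033]
eef_rot: [0.896, 0.443, 0.004, -0.0]
contact_force: [3.2, 4.5, 3.1]
opening: 0.008
```

```bash
python3 -c "
from h import *
arcst()"
```

```text
9.93 pos [0.6298 0.1404 0.1033] yhead -37.38 z [ 0.007  0.004 -1.   ] F [3.2 4.5 3.1] q [-0.42  0.94  0.24  1.63 -0.35  0.61 -0.63] op 0.008
radial 81.3 tang 21.8 F rad/tan -0.2 5.6 fixture angle -45.1
```

Steady friction force, with no stop yet at about −43°.

Request:
{"method": "servo_tool", "body": {
  "deltas": [
    {"dx":-0.02,"dy":0.003,"dz":0,"ax":0,"ay":0,"az":0.14,"hand":0},
    {"dx":-0.042,"dy":0.007,"dz":0,"ax":0,"ay":0,"az":0.28,"hand":0}
  ]
}}

```text
clock: 10.18
tool_pos: [0.6288, 0.1381, 0.1034]
eef_rot: [0.903, 0.43, 0.004, 0.0]
contact_force: [2.7, 3.8, 4.2]
opening: 0.003
```

Request:
{"method": "servo_tool", "body": {
  "deltas": [
    {"dx":-0.02,"dy":0.003,"dz":0,"ax":0,"ay":0,"az":0.14,"hand":0},
    {"dx":-0.042,"dy":0.007,"dz":0,"ax":0,"ay":0,"az":0.28,"hand":0}
  ]
}}

```text
clock: 10.42
tool_pos: [0.6277, 0.1357, 0.1034]
eef_rot: [0.909, 0.417, 0.004, 0.0]
contact_force: [3.0, 3.9, 3.4]
opening: 0.005
```

Request:
{"method": "servo_tool", "body": {
  "deltas": [
    {"dx":-0.02,"dy":0.003,"dz":0,"ax":0,"ay":0,"az":0.14,"hand":0},
    {"dx":-0.042,"dy":0.007,"dz":0,"ax":0,"ay":0,"az":0.28,"hand":0}
  ]
}}

```text
clock: 10.68
tool_pos: [0.6266, 0.1334, 0.1035]
eef_rot: [0.915, 0.403, 0.005, 0.0]
contact_force: [3.5, 3.8, 3.5]
opening: 0.005
```

Request:
{"method": "servo_tool", "body": {
  "deltas": [
    {"dx":-0.02,"dy":0.003,"dz":0,"ax":0,"ay":0,"az":0.14,"hand":0},
    {"dx":-0.042,"dy":0.007,"dz":0,"ax":0,"ay":0,"az":0.28,"hand":0}
  ]
}}

```text
clock: 10.92
tool_pos: [0.6253, 0.1312, 0.1035]
eef_rot: [0.921, 0.39, 0.005, 0.0]
contact_force: [4.3, 4.2, 4.1]
opening: 0.007
```

Request:
{"method": "servo_tool", "body": {
  "deltas": [
    {"dx":-0.02,"dy":0.003,"dz":0,"ax":0,"ay":0,"az":0.14,"hand":0},
    {"dx":-0.042,"dy":0.007,"dz":0,"ax":0,"ay":0,"az":0.28,"hand":0}
  ]
}}

```text
clock: 11.18
tool_pos: [0.624, 0.1289, 0.1036]
eef_rot: [0.927, 0.376, 0.005, 0.0]
contact_force: [3.4, 4.0, 3.9]
opening: 0.007
```

Request:
{"method": "servo_tool", "body": {
  "deltas": [
    {"dx":-0.02,"dy":0.003,"dz":0,"ax":0,"ay":0,"az":0.14,"hand":0},
    {"dx":-0.042,"dy":0.007,"dz":0,"ax":0,"ay":0,"az":0.28,"hand":0}
  ]
}}

```text
clock: 11.42
tool_pos: [0.6227, 0.1267, 0.1036]
eef_rot: [0.932, 0.363, 0.005, 0.0]
contact_force: [4.6, 4.8, 3.7]
opening: 0.006
```

Request:
{"method": "servo_tool", "body": {
  "deltas": [
    {"dx":-0.02,"dy":0.003,"dz":0,"ax":0,"ay":0,"az":0.14,"hand":0},
    {"dx":-0.042,"dy":0.007,"dz":0,"ax":0,"ay":0,"az":0.28,"hand":0}
  ]
}}

```text
clock: 11.68
tool_pos: [0.6212, 0.1245, 0.1036]
eef_rot: [0.937, 0.349, 0.005, 0.0]
contact_force: [3.6, 3.0, 3.5]
opening: 0.005
```

Request:
{"method": "servo_tool", "body": {
  "deltas": [
    {"dx":-0.02,"dy":0.003,"dz":0,"ax":0,"ay":0,"az":0.14,"hand":0},
    {"dx":-0.042,"dy":0.007,"dz":0,"ax":0,"ay":0,"az":0.28,"hand":0}
  ]
}}

```text
clock: 11.92
tool_pos: [0.6197, 0.1224, 0.1037]
eef_rot: [0.942, 0.335, 0.005, 0.001]
contact_force: [4.5, 2.9, 3.2]
opening: 0.006
```

```bash
python3 -c "
from h import *
arcst()"
```

```text
11.93 pos [0.6197 0.1224 0.1037] yhead -50.86 z [ 0.01   0.002 -1.   ] F [4.5 2.9 3.2] q [-0.43  0.93  0.29  1.68 -0.44  0.58 -0.77] op 0.006
radial 81.6 tang 20.9 F rad/tan 0.6 5.3 fixture angle -58.6
```

Request:
{"method": "servo_tool", "body": {
  "deltas": [
    {"dx":-0.02,"dy":0.003,"dz":0,"ax":0,"ay":0,"az":0.14,"hand":0},
    {"dx":-0.042,"dy":0.007,"dz":0,"ax":0,"ay":0,"az":0.29,"hand":0}
  ]
}}

```text
clock: 12.18
tool_pos: [0.6186, 0.1209, 0.1038]
eef_rot: [0.947, 0.321, 0.006, 0.0]
contact_force: [5.6, 4.5, 3.9]
opening: 0.005
```

Request:
{"method": "servo_tool", "body": {
  "deltas": [
    {"dx":-0.01,"dy":0.001,"dz":0,"ax":0,"ay":0,"az":0.07,"hand":0},
    {"dx":-0.02,"dy":0.003,"dz":0,"ax":0,"ay":0,"az":0.14,"hand":0}
  ]
}}

```text
clock: 12.42
tool_pos: [0.6184, 0.1206, 0.1039]
eef_rot: [0.949, 0.314, 0.006, 0.0]
contact_force: [6.9, 6.0, 2.9]
opening: 0.002
```

```bash
python3 -c "
from h import *
arcst()"
```

```text
12.43 pos [0.6184 0.1206 0.1039] yhead -53.39 z [ 0.013  0.004 -1.   ] F [6.9 6.  2.9] q [-0.43  0.93  0.3   1.69 -0.45  0.58 -0.79] op 0.002
radial 81.3 tang 22.3 F rad/tan -0.7 9.1 fixture angle -61.1
```

The force is climbing while the motion stalls. I'll confirm with small pushes, without turning.

Request:
{"method": "servo_tool", "body": {
  "deltas": [
    {"dx":-0.015,"dy":0.001,"dz":0,"ax":0,"ay":0,"az":0,"hand":0},
    {"dx":-0.025,"dy":0.002,"dz":0,"ax":0,"ay":0,"az":0,"hand":0}
  ]
}}

```text
clock: 12.68
tool_pos: [0.6179, 0.1202, 0.1041]
eef_rot: [0.949, 0.314, 0.007, 0.0]
contact_force: [7.7, 6.3, 2.7]
opening: 0.001
```

```bash
python3 -c "
from h import *
arcst()"
```

```text
12.68 pos [0.6179 0.1202 0.1041] yhead -53.35 z [ 0.014  0.004 -1.   ] F [7.7 6.3 2.7] q [-0.43  0.93  0.3   1.69 -0.45  0.58 -0.79] op 0.001
radial 81.3 tang 21.7 F rad/tan -0.5 9.9 fixture angle -61.1
```

Request:
{"method": "servo_tool", "body": {
  "deltas": [
    {"dx":-0.015,"dy":0,"dz":0,"ax":0,"ay":0,"az":0,"hand":0},
    {"dx":-0.03,"dy":0,"dz":0,"ax":0,"ay":0,"az":0,"hand":0},
    {"dx":-0.03,"dy":0,"dz":0,"ax":0,"ay":0,"az":0,"hand":0}
  ]
}}

```text
clock: 13.05
tool_pos: [0.6174, 0.1198, 0.1043]
eef_rot: [0.949, 0.315, 0.008, 0.0]
contact_force: [8.8, 6.2, 2.4]
opening: 0.009
```

```bash
python3 -c "
from h import *
arcst()"
```

```text
13.05 pos [0.6174 0.1198 0.1043] yhead -53.33 z [ 0.016  0.005 -1.   ] F [8.8 6.2 2.4] q [-0.43  0.92  0.3   1.7  -0.45  0.57 -0.79] op 0.009
radial 81.3 tang 21.0 F rad/tan 0.3 10.7 fixture angle -61.0
```

```bash
python3 -c "
from h import *
snap('top','t3.png',(180,200,320,310),5); snap('side','s3.png',(210,150,330,250),6)
arcst(); print(r.get_state()['moment'])"
```

```text
13.15 pos [0.6174 0.1198 0.1043] yhead -53.33 z [ 0.016  0.005 -1.   ] F [8.4 6.7 1.4] q [-0.43  0.92  0.3   1.7  -0.45  0.57 -0.79] op 0.005
radial 81.3 tang 21.0 F rad/tan -0.4 10.7 fixture angle -61.0
[ 1.36795901 -1.68664418  0.01363587]
```

View pics/s3.png

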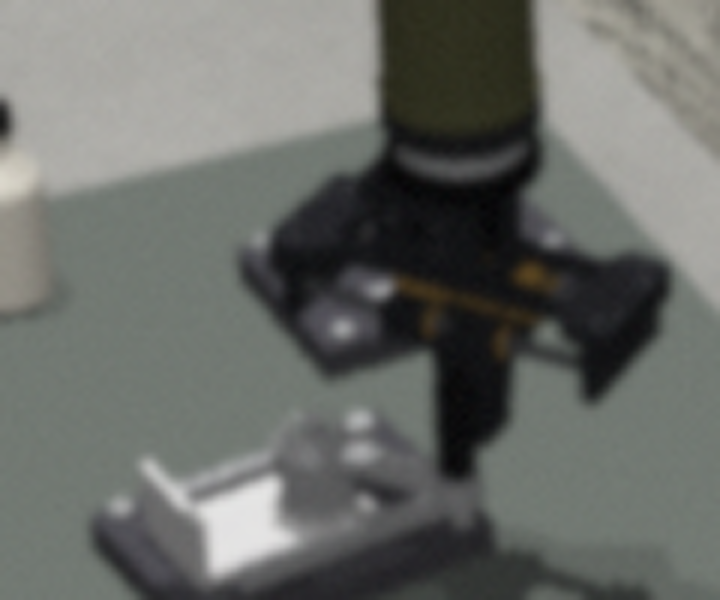

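View pics/t3.png

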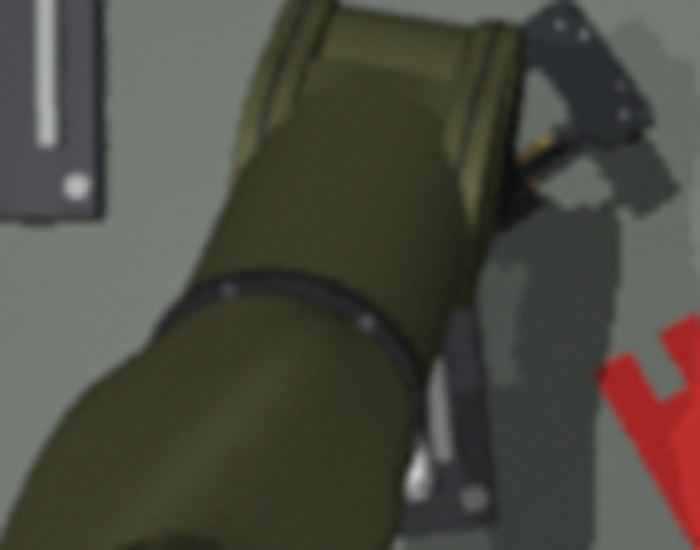

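Request:
{"method": "servo_tool", "body": {
  "deltas": [
    {"dx":-0.02,"dy":0,"dz":0,"ax":0,"ay":0,"az":0,"hand":0},
    {"dx":-0.04,"dy":0,"dz":0,"ax":0,"ay":0,"az":0,"hand":0},
    {"dx":-0.06,"dy":0,"dz":0,"ax":0,"ay":0,"az":0,"hand":0}
  ]
}}

```text
clock: 13.52
tool_pos: [0.6161, 0.1189, 0.1047]
eef_rot: [0.949, 0.315, 0.01, -0.0]
contact_force: [12.8, 8.8, 1.9]
opening: 0.005
```

```bash
python3 -c "
from h import *
arcst()"
```

```text
13.53 pos [0.6161 0.1189 0.1047] yhead -53.29 z [ 0.02   0.007 -1.   ] F [12.8  8.8  1.9] q [-0.42  0.92  0.3   1.71 -0.45  0.56 -0.78] op 0.005
radial 81.3 tang 19.4 F rad/tan 0.6 15.5 fixture angle -61.0
```

Force is 15.5 N with the lever stalled, so this is the open stop, reached gently. I'll back off and rise.

Request:
{"method": "servo_tool", "body": {
  "deltas": [
    {"dx":0.1,"dy":0,"dz":0,"ax":0,"ay":0,"az":0,"hand":0},
    {"dx":0.25,"dy":0,"dz":0,"ax":0,"ay":0,"az":0,"hand":0},
    {"dx":0.45,"dy":0,"dz":0,"ax":0,"ay":0,"az":0,"hand":0},
    {"dx":0.55,"dy":0,"dz":0,"ax":0,"ay":0,"az":0,"hand":0},
    {"dx":0.6,"dy":0,"dz":-0.5,"ax":0,"ay":0,"az":0,"hand":0},
    {"dx":0.6,"dy":0,"dz":-1.2,"ax":0,"ay":0,"az":0,"hand":0},
    {"dx":0.6,"dy":0,"dz":-1.8,"ax":0,"ay":0,"az":0,"hand":0},
    {"dx":0.6,"dy":0,"dz":-1.8,"ax":0,"ay":0,"az":0,"hand":0}
  ]
}}

```text
clock: 14.52
tool_pos: [0.6379, 0.1349, 0.2125]
eef_rot: [0.95, 0.313, 0.003, 0.001]
contact_force: [-0.2, 1.1, 0.8]
opening: 0.003
```

```bash
python3 -c "
from h import *
st()
go(.4729,.1613,.20,7.7)
go(.4729,.1613,.11,7.7)"
```

```text
14.53 pos [0.6379 0.1349 0.2125] yhead -53.49 z [ 0.005  0.    -1.   ] F [-0.2  1.1  0.8] q [-0.49  0.82  0.4   1.55 -0.39  0.85 -0.88] op 0.003
d [-1.95  -1.99   0.194] a [  0.047  -0.024 -10.198]
d [-1.956 -1.995  1.694] a [  0.047  -0.024 -10.198]
```

Request:
{"method": "servo_tool", "body": {
  "deltas": [
    {"dx":-0.3,"dy":-0.3,"dz":0,"ax":0,"ay":0,"az":-1.3,"hand":40},
    {"dx":-0.6,"dy":-0.6,"dz":0,"ax":0,"ay":0,"az":-2.6,"hand":40},
    {"dx":-0.9,"dy":-0.9,"dz":0.05,"ax":0,"ay":0,"az":-3.9,"hand":40},
    {"dx":-1.2,"dy":-1.2,"dz":0.1,"ax":0,"ay":0,"az":-5.2,"hand":40},
    {"dx":-1.5,"dy":-1.5,"dz":0.15,"ax":0,"ay":0,"az":-6.5,"hand":40},
    {"dx":-1.7,"dy":-1.7,"dz":0.2,"ax":0,"ay":0,"az":-7.8,"hand":40},
    {"dx":-1.85,"dy":-1.9,"dz":0.2,"ax":0,"ay":0,"az":-9.1,"hand":40},
    {"dx":-1.95,"dy":-1.99,"dz":0.2,"ax":0,"ay":0,"az":-10.2,"hand":40},
    {"dx":-1.95,"dy":-1.99,"dz":0.2,"ax":0,"ay":0,"az":-10.2,"hand":40},
    {"dx":-1.95,"dy":-1.99,"dz":0.2,"ax":0,"ay":0,"az":-10.2,"hand":40}
  ]
}}

```text
clock: 15.78
tool_pos: [0.4713, 0.1613, 0.1972]
eef_rot: [0.659, 0.752, -0.0, -0.0]
contact_force: [0.8, -0.2, -0.2]
opening: 0.453
```

```bash
python3 -c "
from h import *
st()
go(.4729,.1613,.11,7.7)
snap('top','t4.png',(190,210,330,320),5); snap('side','s4.png',(210,180,310,270),7)"
```

```text
15.78 pos [0.4713 0.1613 0.1972] yhead 7.6 z [-0.001 -0.    -1.   ] F [ 0.8 -0.2 -0.2] q [-0.47  0.63  0.08  2.02 -0.1   0.49 -0.19] op 0.453
d [-0.003  0.028  1.453] a [-0.006  0.003 -0.016]
```

View pics/s4.png

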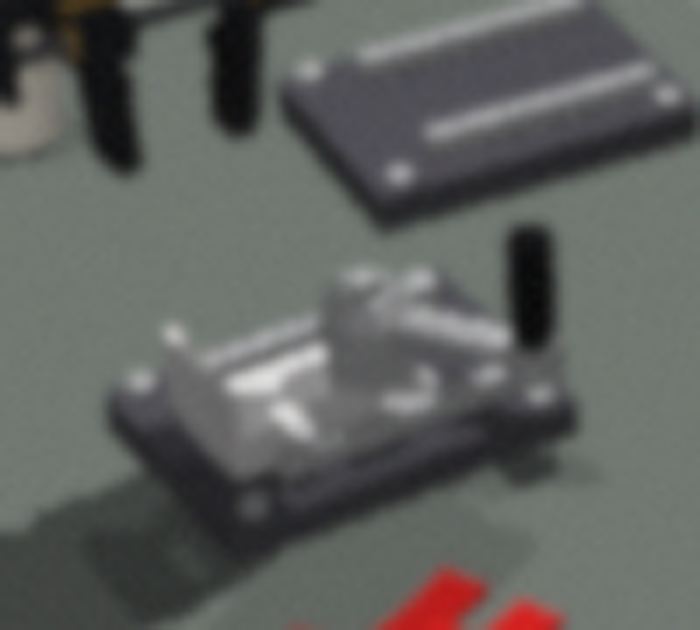

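View pics/t4.png

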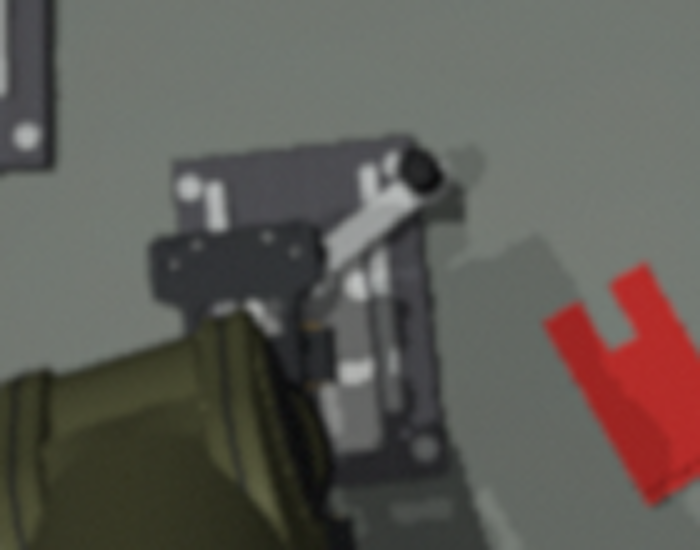

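```bash
python3 -c "
from h import *
m=eyes.camera_model('top'); s=eyes.camera_model('side')
g=pt(m,(421.5)/5-.5+190,(166)/5-.5+210,.119); g2=pt(s,(530)/7-.5+210,(236)/7-.5+180,.119)
for q in(g,g2):
  v=q[:2]-O; print(q, np.linalg.norm(v), np.degrees(np.arctan2(v[1],v[0]))-7.7)
"
```

```text
[0.60523544 0.110279   0.119     ] 0.08188690578608139 -57.15015502551475
[0.60503668 0.11346391 0.119     ] 0.07936088696251985 -55.764196990315284
```

The side view shows the grip upright at (530,285) in the zoom, on the fixture's −y side. That is the open position, at about −57° by camera. The bracket is unmoved and the jaws are above the flange, so I'll descend now.

Request:
{"method": "servo_tool", "body": {
  "deltas": [
    {"dx":0,"dy":0.035,"dz":0.4,"ax":0,"ay":0,"az":0,"hand":40},
    {"dx":0,"dy":0.035,"dz":0.8,"ax":0,"ay":0,"az":0,"hand":40},
    {"dx":0,"dy":0.035,"dz":1.2,"ax":0,"ay":0,"az":0,"hand":40},
    {"dx":0,"dy":0.035,"dz":1.6,"ax":0,"ay":0,"az":0,"hand":40},
    {"dx":0,"dy":0.035,"dz":1.95,"ax":0,"ay":0,"az":0,"hand":40},
    {"dx":0,"dy":0.035,"dz":2.2,"ax":0,"ay":0,"az":0,"hand":40},
    {"dx":0,"dy":0.035,"dz":2.3,"ax":0,"ay":0,"az":0,"hand":40},
    {"dx":0,"dy":0.035,"dz":2.3,"ax":0,"ay":0,"az":0,"hand":40}
  ]
}}

```text
clock: 16.88
tool_pos: [0.4733, 0.1618, 0.0597]
eef_rot: [0.658, 0.753, -0.0, 0.0]
contact_force: [0.3, 0.7, 0.3]
opening: 0.456
```

```bash
python3 -c "
from h import *
st()
snap('side','s5.png',(210,180,310,270),7)"
```

```text
16.88 pos [0.4733 0.1618 0.0597] yhead 7.72 z [-0. -0. -1.] F [0.3 0.7 0.3] q [-0.44  0.89  0.03  2.08 -0.12  0.17 -0.17] op 0.456
```

View pics/s5.png

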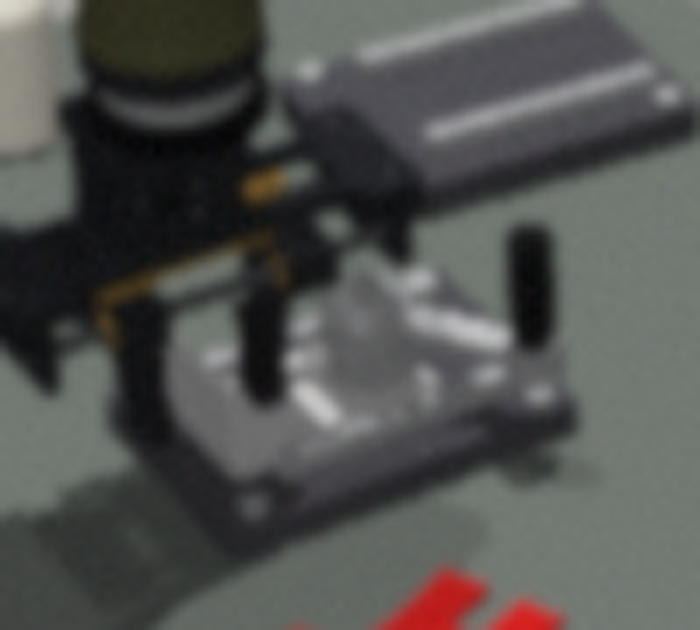

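The jaws straddle the flange, outer finger at (140,370) and inner at (265,330) in the zoom. Closing.

Request:
{"method": "servo_tool", "body": {
  "deltas": [
    {"dx":0,"dy":0,"dz":0,"ax":0,"ay":0,"az":0,"hand":20},
    {"dx":0,"dy":0,"dz":0,"ax":0,"ay":0,"az":0,"hand":12},
    {"dx":0,"dy":0,"dz":0,"ax":0,"ay":0,"az":0,"hand":6},
    {"dx":0,"dy":0,"dz":0,"ax":0,"ay":0,"az":0,"hand":0},
    {"dx":0,"dy":0,"dz":0,"ax":0,"ay":0,"az":0,"hand":0},
    {"dx":0,"dy":0,"dz":0,"ax":0,"ay":0,"az":0,"hand":0}
  ],
  "newtons": 40
}}

```text
clock: 17.68
tool_pos: [0.4731, 0.1619, 0.0599]
eef_rot: [0.658, 0.753, -0.0, -0.0]
contact_force: [-1.3, -0.0, 3.4]
opening: 0.053
```

Request:
{"method": "servo_tool", "body": {
  "deltas": [
    {"dx":0,"dy":-0.1,"dz":-0.008,"ax":0,"ay":0,"az":0,"hand":0},
    {"dx":0,"dy":-0.2,"dz":-0.01,"ax":0,"ay":0,"az":0,"hand":0},
    {"dx":0,"dy":-0.25,"dz":-0.01,"ax":0,"ay":0,"az":0,"hand":0}
  ]
}}

```text
clock: 18.05
tool_pos: [0.4576, 0.1597, 0.0601]
eef_rot: [0.658, 0.753, -0.0, -0.0]
contact_force: [0.5, -0.1, -2.1]
opening: 0.054
```

```bash
python3 -c "
from h import *
st()"
```

```text
18.05 pos [0.4576 0.1597 0.0601] yhead 7.75 z [-0.001 -0.    -1.   ] F [ 0.5 -0.1 -2.1] q [-0.44  0.89  0.02  2.12 -0.12  0.13 -0.18] op 0.054
```

Gripped at 4.7 mm opening, and the bracket slides freely. q6 is getting near its lower limit, so I'll continue in steps.

Request:
{"method": "servo_tool", "body": {
  "deltas": [
    {"dx":0,"dy":-0.1,"dz":0,"ax":0,"ay":0,"az":0,"hand":0},
    {"dx":0,"dy":-0.2,"dz":0,"ax":0,"ay":0,"az":0,"hand":0},
    {"dx":0,"dy":-0.25,"dz":0,"ax":0,"ay":0,"az":0,"hand":0}
  ]
}}

```text
clock: 18.42
tool_pos: [0.4428, 0.1577, 0.0603]
eef_rot: [0.658, 0.753, -0.0, -0.0]
contact_force: [0.7, 0.1, -2.7]
opening: 0.053
```

```bash
python3 -c "
from h import *
st()"
```

```text
18.43 pos [0.4428 0.1577 0.0603] yhead 7.75 z [-0.001 -0.    -1.   ] F [ 0.7  0.1 -2.7] q [-0.45  0.88  0.02  2.16 -0.12  0.1  -0.18] op 0.053
```

Request:
{"method": "servo_tool", "body": {
  "deltas": [
    {"dx":0,"dy":-0.1,"dz":0,"ax":0,"ay":0,"az":0,"hand":0},
    {"dx":0,"dy":-0.2,"dz":0,"ax":0,"ay":0,"az":0,"hand":0},
    {"dx":0,"dy":-0.3,"dz":0,"ax":0,"ay":0,"az":0,"hand":0},
    {"dx":0,"dy":-0.3,"dz":0,"ax":0,"ay":0,"az":0,"hand":0}
  ]
}}

```text
clock: 18.92
tool_pos: [0.4249, 0.1553, 0.0603]
eef_rot: [0.658, 0.753, -0.0, -0.0]
contact_force: [0.3, 0.3, -1.9]
opening: 0.052
```

```bash
python3 -c "
from h import *
st()
snap('side','s6.png',(190,180,310,270),6)"
```

```text
18.93 pos [0.4249 0.1553 0.0603] yhead 7.76 z [-0.001 -0.    -1.   ] F [ 0.3  0.3 -1.9] q [-0.46  0.88  0.01  2.22 -0.13  0.05 -0.18] op 0.052
```

View pics/s6.png

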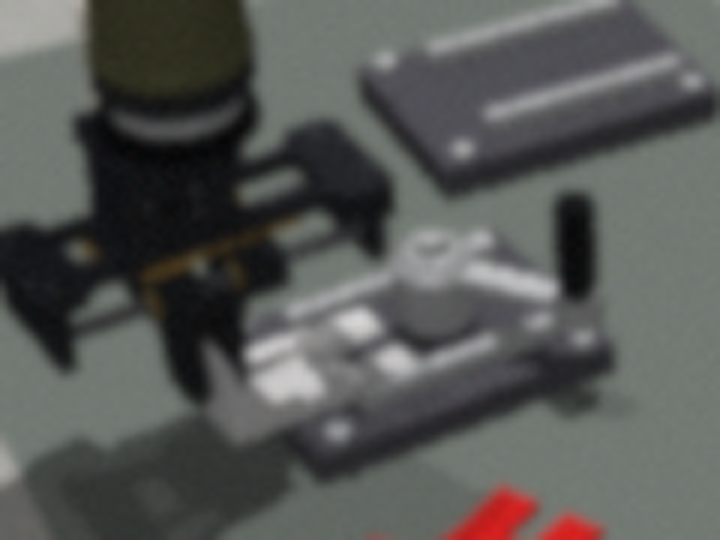

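Drawn 48.7 mm: in the picture the slotted end is clear of the foot and hub at (435,290). Lifting straight up.

Request:
{"method": "servo_tool", "body": {
  "deltas": [
    {"dx":0,"dy":0,"dz":-0.2,"ax":0,"ay":0,"az":0,"hand":0},
    {"dx":0,"dy":0,"dz":-0.5,"ax":0,"ay":0,"az":0,"hand":0},
    {"dx":0,"dy":0,"dz":-0.9,"ax":0,"ay":0,"az":0,"hand":0},
    {"dx":0,"dy":0,"dz":-1.3,"ax":0,"ay":0,"az":0,"hand":0},
    {"dx":0,"dy":0,"dz":-1.7,"ax":0,"ay":0,"az":0,"hand":0},
    {"dx":0,"dy":0,"dz":-2.1,"ax":0,"ay":0,"az":0,"hand":0},
    {"dx":0,"dy":0,"dz":-2.4,"ax":0,"ay":0,"az":0,"hand":0},
    {"dx":0,"dy":0,"dz":-2.4,"ax":0,"ay":0,"az":0,"hand":0}
  ]
}}

```text
clock: 19.98
tool_pos: [0.4263, 0.1556, 0.2059]
eef_rot: [0.658, 0.753, 0.002, 0.001]
contact_force: [-0.4, -0.2, -3.1]
opening: 0.056
```

```bash
python3 -c "
from h import *
st()
snap('side','s7.png',(170,120,330,260),5)
C=np.array([.5438,-.2204]); h=np.radians(-5.2); f=C-.05*np.array([np.cos(h),np.sin(h)]); print(f)
go(f[0],f[1],.20,-5.2)"
```

```text
19.98 pos [0.4263 0.1556 0.2059] yhead 7.73 z [ 0.003  0.002 -1.   ] F [-0.4 -0.2 -3.1] q [-0.51  0.58  0.09  2.14 -0.11  0.43 -0.2 ] op 0.056
[ 0.49400578 -0.21586837]
d [-6.285  0.294  0.08 ] a [ 0.015 -0.007  2.156]
```

View pics/s7.png

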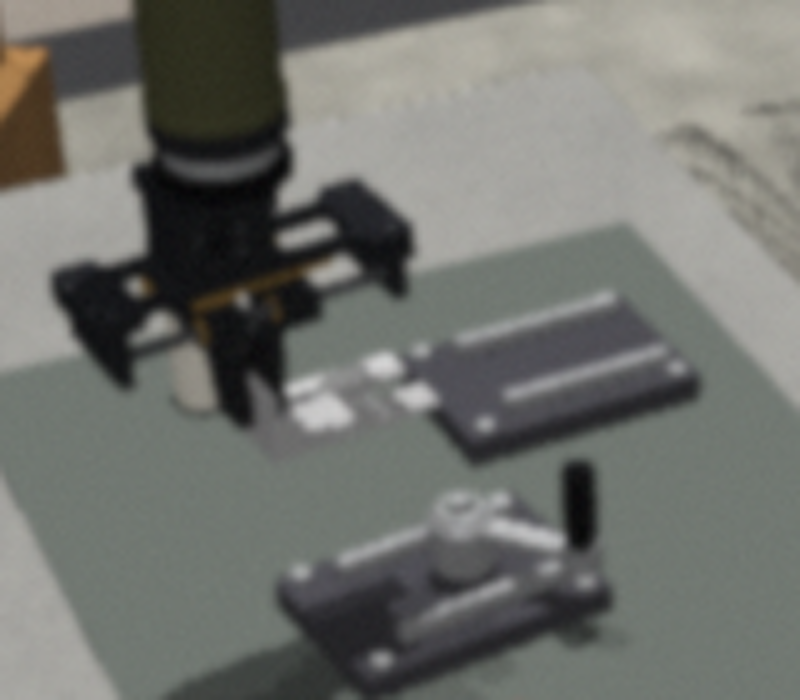

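The bracket is held level and clear. Next is the traverse to the tote.

Request:
{"method": "servo_tool", "body": {
  "deltas": [
    {"dx":-0.3,"dy":0.01,"dz":0,"ax":0,"ay":0,"az":0.1,"hand":0},
    {"dx":-0.7,"dy":0.03,"dz":0,"ax":0,"ay":0,"az":0.2,"hand":0},
    {"dx":-1.2,"dy":0.05,"dz":0,"ax":0,"ay":0,"az":0.4,"hand":0},
    {"dx":-1.8,"dy":0.08,"dz":0,"ax":0,"ay":0,"az":0.6,"hand":0},
    {"dx":-2.4,"dy":0.1,"dz":0,"ax":0,"ay":0,"az":0.8,"hand":0},
    {"dx":-3.0,"dy":0.14,"dz":0,"ax":0,"ay":0,"az":1.0,"hand":0},
    {"dx":-3.6,"dy":0.17,"dz":0,"ax":0,"ay":0,"az":1.2,"hand":0},
    {"dx":-4.2,"dy":0.2,"dz":0,"ax":0,"ay":0,"az":1.4,"hand":0},
    {"dx":-4.8,"dy":0.22,"dz":0,"ax":0,"ay":0,"az":1.6,"hand":0},
    {"dx":-5.3,"dy":0.25,"dz":0,"ax":0,"ay":0,"az":1.8,"hand":0}
  ]
}}

```text
clock: 21.28
tool_pos: [0.4826, -0.1592, 0.2033]
eef_rot: [0.726, 0.687, -0.001, -0.001]
contact_force: [0.3, 1.2, -2.7]
opening: 0.047
```

Request:
{"method": "servo_tool", "body": {
  "deltas": [
    {"dx":-0.35,"dy":0,"dz":0,"ax":0,"ay":0,"az":0.1,"hand":0},
    {"dx":-0.6,"dy":0,"dz":0,"ax":0,"ay":0,"az":0.2,"hand":0},
    {"dx":-0.85,"dy":0,"dz":0,"ax":0,"ay":0,"az":0.3,"hand":0},
    {"dx":-0.98,"dy":0,"dz":0,"ax":0,"ay":0,"az":0.35,"hand":0},
    {"dx":-0.98,"dy":0,"dz":0,"ax":0,"ay":0,"az":0.35,"hand":0},
    {"dx":-0.98,"dy":0,"dz":0,"ax":0,"ay":0,"az":0.35,"hand":0}
  ]
}}

```text
clock: 22.02
tool_pos: [0.4803, -0.2155, 0.2042]
eef_rot: [0.738, 0.675, 0.0, -0.0]
contact_force: [-0.1, -0.0, -3.3]
opening: 0.05
```

```bash
python3 -c "
from h import *
st()
go(.494,-.2159,.047,-5.2)
snap('side','s8.png',(210,190,400,360),4);snap('top','t8.png',(320,200,480,340),5)"
```

```text
22.02 pos [ 0.4803 -0.2155  0.2042] yhead -5.09 z [-0.     0.001 -1.   ] F [-0.1 -0.  -3.3] q [ 0.31  0.65  0.04  1.93 -0.04  0.56  0.29] op 0.05
d [0.012 0.229 2.621] a [-0.002 -0.008  0.018]
```

View pics/s8.png

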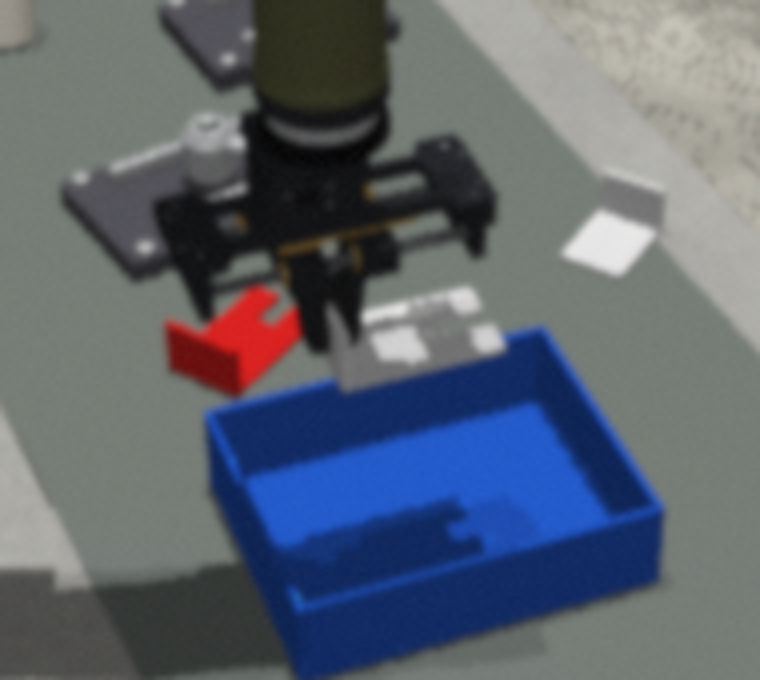

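View pics/t8.png

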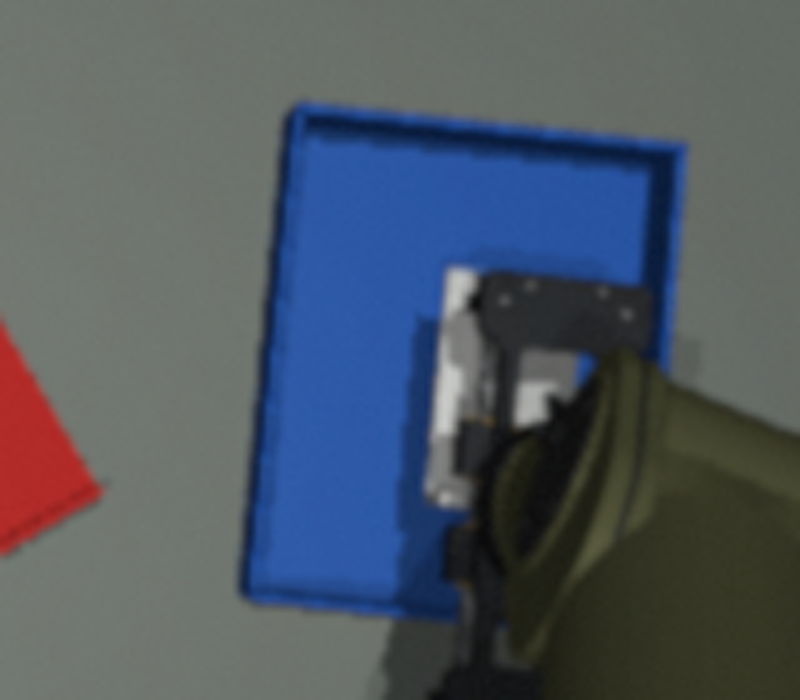

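The bracket is level over the tote's floor. Lowering.

Request:
{"method": "servo_tool", "body": {
  "deltas": [
    {"dx":0.01,"dy":0.15,"dz":0.2,"ax":0,"ay":0,"az":0,"hand":0},
    {"dx":0.01,"dy":0.23,"dz":0.6,"ax":0,"ay":0,"az":0,"hand":0},
    {"dx":0.01,"dy":0.23,"dz":1.0,"ax":0,"ay":0,"az":0,"hand":0},
    {"dx":0.01,"dy":0.23,"dz":1.4,"ax":0,"ay":0,"az":0,"hand":0},
    {"dx":0.01,"dy":0.23,"dz":1.8,"ax":0,"ay":0,"az":0,"hand":0},
    {"dx":0.01,"dy":0.23,"dz":2.1,"ax":0,"ay":0,"az":0,"hand":0},
    {"dx":0.01,"dy":0.23,"dz":2.35,"ax":0,"ay":0,"az":0,"hand":0},
    {"dx":0.01,"dy":0.23,"dz":2.5,"ax":0,"ay":0,"az":0,"hand":0},
    {"dx":0.01,"dy":0.23,"dz":2.5,"ax":0,"ay":0,"az":0,"hand":0}
  ]
}}

```text
clock: 23.25
tool_pos: [0.4939, -0.217, 0.0539]
eef_rot: [0.738, 0.675, -0.0, -0.0]
contact_force: [0.1, -0.1, -2.4]
opening: 0.052
```

Request:
{"method": "servo_tool", "body": {
  "deltas": [
    {"dx":0,"dy":0,"dz":0.04,"ax":0,"ay":0,"az":0,"hand":0},
    {"dx":0,"dy":0,"dz":0.08,"ax":0,"ay":0,"az":0,"hand":0},
    {"dx":0,"dy":0,"dz":0.1,"ax":0,"ay":0,"az":0,"hand":0}
  ]
}}

```text
clock: 23.62
tool_pos: [0.4941, -0.2171, 0.0485]
eef_rot: [0.738, 0.675, 0.0, 0.0]
contact_force: [0.5, -0.7, -2.7]
opening: 0.055
```

Request:
{"method": "servo_tool", "body": {
  "deltas": [
    {"dx":0,"dy":0,"dz":0.02,"ax":0,"ay":0,"az":0,"hand":0},
    {"dx":0,"dy":0,"dz":0.045,"ax":0,"ay":0,"az":0,"hand":0},
    {"dx":0,"dy":0,"dz":0.045,"ax":0,"ay":0,"az":0,"hand":0}
  ]
}}

```text
clock: 24.0
tool_pos: [0.4939, -0.217, 0.0455]
eef_rot: [0.738, 0.675, -0.0, -0.0]
contact_force: [-0.7, 0.3, -2.6]
opening: 0.053
```

Request:
{"method": "servo_tool", "body": {
  "deltas": [
    {"dx":0,"dy":0,"dz":0.015,"ax":0,"ay":0,"az":0,"hand":0},
    {"dx":0,"dy":0,"dz":0.03,"ax":0,"ay":0,"az":0,"hand":0},
    {"dx":0,"dy":0,"dz":0.03,"ax":0,"ay":0,"az":0,"hand":0}
  ]
}}

```text
clock: 24.38
tool_pos: [0.494, -0.2171, 0.0449]
eef_rot: [0.738, 0.675, 0.0, 0.0]
contact_force: [-1.3, 0.8, 8.8]
opening: 0.057
```

Touchdown: Fz went from −2.6 to +8.8 N. Releasing gently and rising.

Request:
{"method": "servo_tool", "body": {
  "deltas": [
    {"dx":0,"dy":0,"dz":-0.015,"ax":0,"ay":0,"az":0,"hand":6},
    {"dx":0,"dy":0,"dz":-0.015,"ax":0,"ay":0,"az":0,"hand":12},
    {"dx":0,"dy":0,"dz":-0.015,"ax":0,"ay":0,"az":0,"hand":20},
    {"dx":0,"dy":0,"dz":-0.015,"ax":0,"ay":0,"az":0,"hand":30},
    {"dx":0,"dy":0,"dz":-0.015,"ax":0,"ay":0,"az":0,"hand":30}
  ]
}}

```text
clock: 25.0
tool_pos: [0.494, -0.2171, 0.0446]
eef_rot: [0.738, 0.675, 0.0, -0.0]
contact_force: [-0.0, -0.4, -0.3]
opening: 0.344
```

Request:
{"method": "servo_tool", "body": {
  "deltas": [
    {"dx":0,"dy":0,"dz":-0.2,"ax":0,"ay":0,"az":0,"hand":30},
    {"dx":0,"dy":0,"dz":-0.6,"ax":0,"ay":0,"az":0,"hand":30},
    {"dx":0,"dy":0,"dz":-1.2,"ax":0,"ay":0,"az":0,"hand":30},
    {"dx":0,"dy":0,"dz":-2.0,"ax":0,"ay":0,"az":0,"hand":30},
    {"dx":0,"dy":0,"dz":-2.8,"ax":0,"ay":0,"az":0,"hand":30},
    {"dx":0,"dy":0,"dz":-3.5,"ax":0,"ay":0,"az":0,"hand":30},
    {"dx":0,"dy":0,"dz":-3.5,"ax":0,"ay":0,"az":0,"hand":30}
  ]
}}

```text
clock: 25.88
tool_pos: [0.4956, -0.2178, 0.2586]
eef_rot: [0.738, 0.674, 0.002, 0.003]
contact_force: [0.4, -0.2, -0.5]
opening: 0.338
```

```bash
python3 -c "
from h import *
st()
snap('side','s9.png',(190,170,400,370),3.5 and 3);snap('top','t9.png',(190,200,480,340),2)"
```

```text
25.88 pos [ 0.4956 -0.2178  0.2586] yhead -5.18 z [ 0.007 -0.003 -1.   ] F [ 0.4 -0.2 -0.5] q [ 0.3   0.58  0.05  1.84 -0.04  0.71  0.28] op 0.338
```

View pics/s9.png

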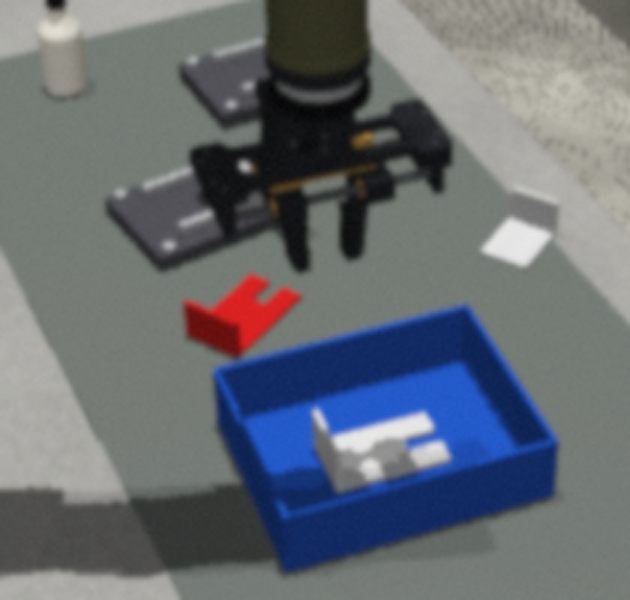

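View pics/t9.png

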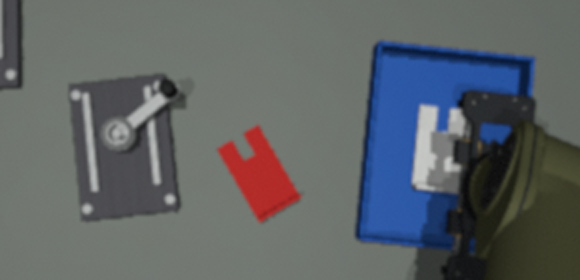

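The bracket stands upright in the tote and the lever is open. One more check on the lever angle, since the camera and the arm differed by about 3°.

```bash
python3 -c "
from h import *
p,d=snap('top','t10.png',(215,225,290,315),8)
"
```

```text
(no output)
```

View pics/t10.png

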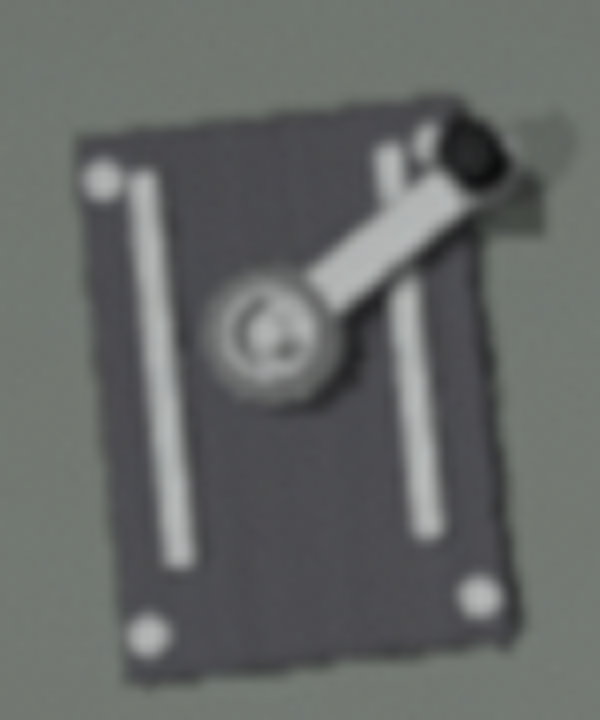

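```bash
python3 -c "
from h import *
m=eyes.camera_model('top')
T=lambda x,y,z: pt(m,(x+.5)/8-.5+215,(y+.5)/8-.5+225,z)
po=T(266,331,.075); g=T(470,147,.119)
rails=[T(*q,.032) for q in((143,178),(180,565),(386,150),(428,538))]
yaw=[np.degrees(np.arctan2(*(a-b)[1::-1])) for a,b in((rails[0],rails[1]),(rails[2],rails[3]))]
mid=sum(rails)/4; print(po,g,yaw,'rail mid->post',mid+.005*np.array([1,.13,0]))
for o in (po,mid+.005*np.array([1,.13,0])):
  v=(g-o)[:2]; print(np.linalg.norm(v),np.degrees(np.arctan2(v[1],v[0])))
"
```

```text
[0.5521575  0.17337186 0.075     ] [0.60465978 0.11138335 0.119     ] [np.float64(7.655931773998688), np.float64(8.067533577722836)] rail mid->post [0.5511432  0.17329125 0.032     ]
0.08123463367245114 -49.736474671348184
0.08183283521760668 -49.15806637210559
```

```bash
python3 -c "
from h import *
st(); print(r.finish_job())"
```

```text
26.02 pos [ 0.4932 -0.2167  0.2543] yhead -5.15 z [-0.001  0.001 -1.   ] F [ 0.2 -0.   0. ] q [ 0.3   0.59  0.05  1.84 -0.04  0.71  0.28] op 0.341
the job is handed in; nothing more can be done
None
```

I opened the lever, drew the bracket out and set it down upright in the large blue tote. I handed the job in at about 26 s; no verdict is reported.

- **Lever:** I pushed the grip clockwise with closed fingers. It resisted with about 5–6 N until the motion stalled near −60°, where the force climbed to 15.5 N. I took that as the open stop and backed off.
- **Bracket:** I drew it out 48.7 mm along the guides and lifted it clear. I lowered it into the tote until the vertical force changed from −2.6 to +8.8 N, then released it.
- **Last checks:** The final pictures show the bracket upright on the tote floor, the lever still open, and the red bracket, spare bracket and bottle apparently undisturbed. The brush was not in these last pictures. The gripper was clear of everything, with about 0 N on the tool.
- **Disagreement:** The camera put the open lever at about −57°, while the arm's position gave about −60°. I put this down to camera calibration and finger-width error, and did not push again to check.
- **Near limit:** Joint 6 came down to 0.05 rad, against its lower limit of 0.04, at the end of the draw. It stayed within range in every reading I took.

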